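Prop the key machine's swarf door open on its stay

TASK

Prop the key machine's swarf door open for cleaning: lift its stay arm by the black knob, draw the arm towards you so that the door swings open, and drop the orange-ringed hole over the upright peg so that the arm lies down flat with the peg through that hole and holds the door. Feel for the peg gently and never force the arm down on it or sideways against it; then let go, and leave the other things on the machine and the bench where they are.

Things in the scene. Friction and masses are not known exactly. Their poses are not given: they have to be found in the camera images.
- machine: pale teal key-cutting machine, fixed, 430 deep x 340 wide x 225 high mm. Origin: bench level, middle of its front; x points from the front into the machine, y to its left (seen from the robot), z up. The front 300 mm is a flat deck 120 mm above the bench; the cutting head stands behind it (x over 300 mm). The swarf door closes the front below the deck
- door (a joint): angle of the swarf door about its upright hinge, rad: 0 shut, grows as the free (right) end swings out towards the robot, up to 1.5. The door is 240 mm wide, 100 mm high, and reaches from the hinge to the right. Hinge friction holds it up to about 0.35; wider open a light spring swings it back unless it is held (2 to 4.5 N along the stay arm at the width wanted)
- door_hinge (a point): the door's hinge axis at deck height: 120 mm to the left of the machine's origin along its y. The x, y, z axes are those of the machine
- stay_pivot (a joint): swing of the stay arm about its upright pivot on top of the door, rad: 0 when the arm points along the door straight at the hinge, grows as it swings clockwise seen from above (towards the back of the machine). In plan the arm points, in the machine's frame, at angle pi/2 - door - stay_pivot from x towards y. Nearly frictionless
- stay_lift (a joint): tilt of the stay arm up from level, rad: 0 lying down level (its lower stop, 6 mm above the deck), up to 0.5. It falls back under its own weight
- stay_arm: flat aluminium stay arm, 290 x 26 x 5 mm, about 0.15 kg with knob. Origin at its pivot, 2 mm above its underside; x along the arm to the knob, z up. The pivot sits on the door 190 mm from the hinge axis. Four 11 mm holes lie on its centre line 152, 176, 200 and 224 mm from the pivot; the 200 mm one has an orange ring round it
- marked_hole (a point): centre of the orange-ringed hole at the arm's underside, 200 mm from the pivot
- knob_centre (a point): centre of the upright black barrel knob, 24 mm diameter and 28 mm tall, turning freely on a 10 mm stem at the end of the stay arm: 258 mm from the pivot, 45 mm above the arm's underside, 169 mm above the bench when the arm lies level. The knob is sprung on the arm: pressed down it gives up to 10 mm at 0.6 N per mm, pulled up 2 mm; so a light press on the arm is easy to keep
- peg_plate: dark square plate, 44 x 44 x 2 mm, fixed on the deck; origin at the middle of its underside, on the deck, axes as the machine's. On it sits a 30 mm brass disc, and on the disc, off centre, the upright steel peg: 8 mm diameter, round-topped, its top 25 mm above the deck. The peg's axis is always 6 mm from the middle of the plate, but the disc may have been set to any direction, which is not reported: see it or feel for it. The disc does not turn under hand forces
- padlock_deck: bystander: brass padlock, loose; leave alone (on the deck near its right edge, about 65 mm high)
- lock_cylinder: bystander: brass lock cylinder, loose; leave alone (on the deck near its right front corner, 36 mm high)
- padlock_bench: bystander: red padlock, loose; leave alone
- screwdriver: bystander: screwdriver, loose; leave alone
- bench_brush: bystander: bench brush, loose; leave alone
- blank_tray: bystander: blue tray, loose; leave alone
- grease_tin: bystander: tin, loose; leave alone

How it is judged:
By the outcome, as a careful person would: the job done as asked, in the order asked, and still so for the second after the job is handed in, with the robot touching nothing.
It also fails if it takes over 64 s, if anything falls off the work surface, if the arm or the gripper's body presses on something with over 40 N, if the wrist force passes 120 N, or if a joint passes its speed limit or range.

ROBOT

A 6-joint arm with a two-finger parallel gripper is mounted at the origin on the work surface. World frame = base frame: x ahead of the robot, y to its left, z up, the work surface at z = 0. Lengths are in m, angles in rad, forces in N, time in s.
With the tool pointing down it reaches from about 0.3 to 0.775 m from the base axis. Payload 14.6 kg.
Tool frame: the origin (TCP) lies on the centre line of the jaws, within the pads' length; the fingertips stand 14 mm ahead of it and the grasp point (between the pads) lies 5 mm behind it; x points along the fingers, y is the direction in which the jaws open and shut, and the axes are right-handed (so a half turn about x gives the same grasp; the last joint's range is limited). The gripper opens to 94 mm and grips with 3 to 60 N. Pads are 16 mm wide; open, the fingers measure 119 mm over their backs; the gripper's body (75 mm by 177 mm) begins 78 mm behind the grasp point.
Start: joints at [-1.226, 0.3, 1.521, -0, 1.321, -0.067], TCP at [0.22, -0.504, 0.199] pointing down, gripper open.
Joint ranges: [-3.03, 3.03], [-0.79, 2.21], [0.23, 2.52], [-1.04, 4.18], [0, 3.07], [-2.55, 2.55]. Speed limits (rad/s): [2.22, 2.22, 2.57, 3.14, 3.14, 3.14].

INTERFACE

Orientations are given as [roll, pitch, yaw] about the fixed x, y, z axes, in that order (R = Rz(yaw) Ry(pitch) Rx(roll)).
In Python, from station import * gives the robot as it stands. The module is installed in compiled form; this text tells all that it offers.
- The arm moves only by the shell command python3 -m handwheel 'ROWS' [FORCE]. ROWS is JSON, a list of rows, each a list of 3 entries, a list of its own where there are three numbers: the shift along the tool's x, y, z in mm, then the turn about the tool's x in rad, then the gripper command: -1 is fully open, 1 is shut, values between are in proportion. In form: [[[dx, dy, dz], spin, gripper], ...]. A call has exactly 5 rows; each row is the pose to reach, as a shift and turn from the pose measured when the call began, along the tool's axes at that moment; what a row does not reach only later rows make up. A row lasts 1/10 s, in which the tool goes at most 50 mm and 8.59 degrees, less where a joint would pass 70% of its speed; a pose out of reach is approached as far as the arm can. A call with a gripper value outside its range is refused whole. The fingers move at their own pace and stop on an object; FORCE is the grip in N (left out, the last holds). Time passes only in rows, so rows that repeat a pose let the fingers close, or fill a call up. It gives the time, the measured TCP pose, the force and the opening at its end, in the units of the state.
- get_obs(): the state, without advancing time (a new reading comes with each control period).
- camera(name): name is "scene" or "top" or "wrist"; returns (picture, depth): 384x512x3 uint8, blue, green, red; 384x512 float32, m along the optical axis (not along the pixel's ray), 0 where there is no reading.
- camera_info(name): a dict with "fx", "fy", "cx", "cy" (pixels), "extrinsics" (4x4, takes a point from camera to world coordinates). Camera axes: x right, y down, z forward; pixel columns grow to the right and rows downward; lengths in m; the calibration is good to about 2 mm. A picture is of the moment at which its call begins: read the wrist's pose just before it. camera_info takes no time and is no camera call; for the wrist camera it gives the pose at the moment of the call.
- hand_in(): hands the job in, once; it reports no verdict.
The state is a dict: "time_s": time; "qpos": joint angles; "joint_vel": joint speeds; "tau": joint torques, N m; "ee_pos": TCP position; "eef_rot": TCP orientation; "force": force on the tool from outside, world axes, zero at the start; "moment": the same for the moment, N m; "grip_width": finger opening in m.
Only numpy, scipy, OpenCV 4.12 (cv2) and the standard library are available. Lean on these libraries where they do the work, as an engineer would, in place of code of your own. Each camera call takes 0.05 s, during which the arm holds its last target. There are 200 camera calls.

## Working session

There is one attempt and no reset: what is moved stays moved. The work goes in short steps, Python scripts to look and compute and a shell command to move; the robot and the scene stay as the last step left them, time stands still between calls to the robot, and variables do not carry over. Pictures are saved under pics/ and viewed, about 8 in all and at most 12, crops included, and the job is handed in when it is done.

```bash
mkdir -p pics; ls; cat > h.py <<'E'
from station import *
import numpy as np, cv2
def shot(name,fn):
    info=camera_info(name); im,d=camera(name); cv2.imwrite('pics/'+fn+'.png',im); np.savez('pics/'+fn,im=im,d=d,**{k:np.array(info[k]) for k in ['fx','fy','cx','cy','extrinsics']}); return im,d,info
def ray(info,u,v):
    E=np.array(info['extrinsics']); r=E[:3,:3]@np.array([(u-info['cx'])/info['fx'],(v-info['cy'])/info['fy'],1]); return E[:3,3],r
def onplane(info,u,v,z):
    o,r=ray(info,u,v); return o+r*(z-o[2])/r[2]
def load(fn):
    f=np.load('pics/'+fn+'.npz'); info={k:float(f[k]) for k in ['fx','fy','cx','cy']}; info['extrinsics']=f['extrinsics']; return f['im'],f['d'],info
E
python3 - <<'E'
from h import *
o=get_obs(); print(o)
a=shot('top','top0'); b=shot('scene','scene0'); 
for i in (a,b): print(i[2])
E
```

```text
pics
{'time_s': 0.0, 'qpos': array([-1.22560577e+00,  3.00477084e-01,  1.52159504e+00, -1.84983559e-05,
        1.32067260e+00, -6.66227511e-02]), 'joint_vel': array([-4.57727941e-04, -5.75459980e-04,  4.91924215e-04, -1.57761408e-04,
        8.78653232e-04,  9.73929729e-05]), 'tau': array([-2.74365530e-04, -5.31813276e+01, -3.52740777e+01,  7.08101084e-02,
        2.43779970e-02, -1.03268655e-04]), 'ee_pos': array([ 0.22003922, -0.50377184,  0.19817714]), 'eef_rot': array([-1.62186791,  1.56964412,  1.93154263]), 'force': array([-0.38923789, -0.49300613, -0.7546061 ]), 'moment': array([-0.0161542 ,  0.03562344,  0.01899394]), 'grip_width': 0.09403387528368909}
{'fx': 465.55766491812653, 'fy': 465.55766491812653, 'cx': 258.96315354051853, 'cy': 193.39093414778125, 'extrinsics': array([[ 0.0067173 , -0.98305767,  0.18317339,  0.18666783],
       [-0.99984396, -0.00360996,  0.01729213, -0.01061513],
       [-0.01633791, -0.18326097, -0.98292853,  1.85709754],
       [ 0.        ,  0.        ,  0.        ,  1.        ]])}
{'fx': 441.0860912535915, 'fy': 441.0860912535915, 'cx': 251.99691453554638, 'cy': 190.40627132026535, 'extrinsics': array([[-0.6602017 ,  0.44715106, -0.60348128,  1.37868889],
       [ 0.75104807,  0.38470013, -0.53659352,  0.7737363 ],
       [-0.00777903, -0.8075034 , -0.58981162,  0.97298975],
       [ 0.        ,  0.        ,  0.        ,  1.        ]])}
```

View pics/top0.png

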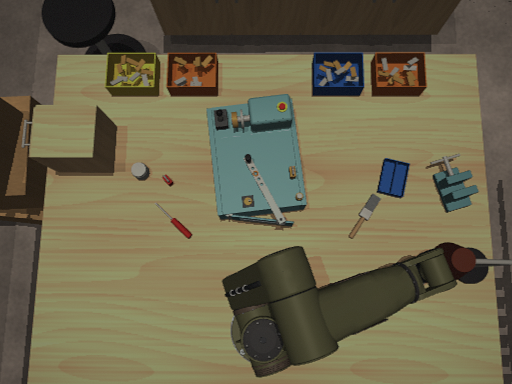

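View pics/scene0.png

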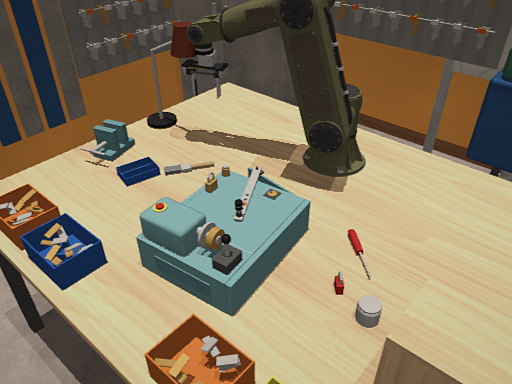

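The top view has the machine at about (255,160), the arm running from its pivot at (283,221) to the knob at (249,159), and the peg plate at (248,201). The door is slightly ajar. I'll zoom in and measure.

```bash
python3 - <<'E'
from h import *
im,d,info=load('top0')
cv2.imwrite('pics/c1.png',cv2.resize(im[145:235,200:315],None,fx=6,fy=6,interpolation=cv2.INTER_CUBIC))
hsv=cv2.cvtColor(im,cv2.COLOR_BGR2HSV)
m=((hsv[...,0]>80)&(hsv[...,0]<100)&(hsv[...,1]>50)).astype(np.uint8)
m[:, :200]=0;m[:,320:]=0;m[240:]=0;m[:92]=0
# deck: points whose height ~0.12
v,u=np.nonzero(m); z=d[v,u]
E=info['extrinsics']; P=np.c_[(u-info['cx'])/info['fx']*z,(v-info['cy'])/info['fy']*z,z]@E[:3,:3].T+E[:3,3]
k=abs(P[:,2]-.12)<.012
print(k.sum(),np.median(P[k,2]))
r=cv2.minAreaRect(P[k][:,:2].astype(np.float32)*1000); print(r,cv2.boxPoints(r))
E
```

```text
6893 0.11937215716296734
((629.6618041992188, 31.65130615234375), (493.19268798828125, 335.60662841796875), 7.277974605560303) [[ 363.79437   166.86304 ]
 [ 406.31012  -166.0397  ]
 [ 895.52924  -103.560425]
 [ 853.0135    229.34232 ]]
```

View pics/c1.png

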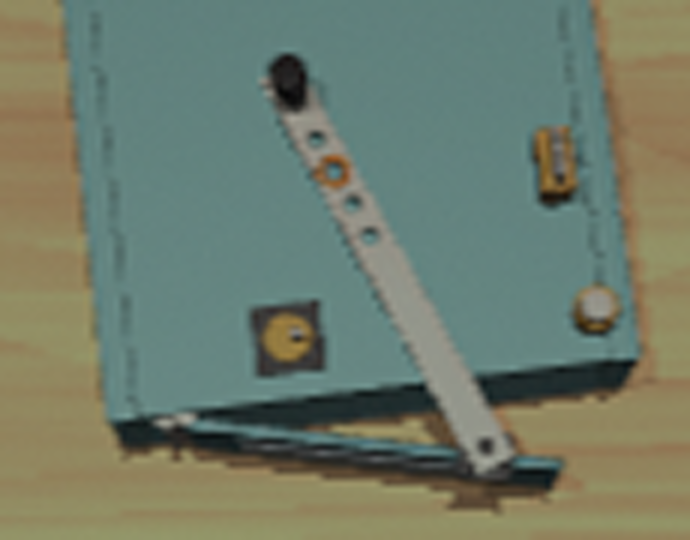

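The zoom shows the orange ring at crop (333,172), the pivot at (487,446), the hinge at about (175,422), and the peg to the right on its disc at (298,335). The deck's front corners are at (108,422) and (635,360).

```bash
python3 - <<'E'
from h import *
im,d,info=load('top0')
def c(x,y,z): 
    return onplane(info,200+x/6-.4,145+y/6-.4,z)*1000
pts=dict(FL=(108,420,.12),FR=(637,360,.12),ring=(333,172,.129),pivot=(487,446,.129),knob=(290,72,.183),plate=(288,340,.122),hinge=(175,422,.12),disc=(289,338,.124),peg=(297,332,.145),h1=(316,136,.129),h4=(371,234,.129),lockcyl=(597,303,.156),padl=(556,140,.185))
R={k:c(*v) for k,v in pts.items()}
for k,v in R.items(): print(k,v.round(1))
o=(R['FL']+R['FR'])/2; yv=R['FL']-R['FR']; print('w',np.linalg.norm(yv[:2]),'yaw',np.arctan2(-yv[0],yv[1]))
a=R['ring']-R['pivot'];print(np.linalg.norm(a[:2]),np.arctan2(a[1],a[0]))
print('peg-disc',(R['peg']-R['disc']).round(1), 'hinge-piv',np.linalg.norm((R['hinge']-R['pivot'])[:2]))
yaw=np.arctan2(-yv[0],yv[1]);M=np.array([[np.cos(yaw),np.sin(yaw)],[-np.sin(yaw),np.cos(yaw)]])
for k,v in R.items(): print(k,'M',(M@(v-o)[:2]).round(1))
ci=camera_info('wrist');print(ci); o=get_obs(); print(o['ee_pos'])
E
```

```text
FL [428.5 175.3 120. ]
FR [ 468.  -156.9  120. ]
ring [586.6  35.  129. ]
pivot [412.  -62.3 129. ]
knob [637.5  60.7 183. ]
plate [479.6  62.7 122. ]
hinge [427.4 133.2 120. ]
disc [480.5  62.  124. ]
peg [480.7  56.2 145. ]
h1 [610.1  46.  129. ]
h4 [546.5  10.7 129. ]
lockcyl [ 497.8 -129.6  156. ]
padl [ 594.2 -103.4  185. ]
w 334.6300987683609 yaw 0.11840387502235479
199.93394667794257 0.5084856237672947
peg-disc [ 0.2 -5.8 21. ] hinge-piv 196.099913940647
FL M [  0.  167.3]
FR M [  -0.  -167.3]
ring M [140.4   9.3]
pivot M [-44.5 -66.7]
knob M [194.   28.8]
plate M [37.4 49.4]
hinge M [ -6.1 125.6]
disc M [38.3 48.6]
peg M [37.8 42.8]
h1 M [165.   17.5]
h4 M [ 97.7 -10.1]
lockcyl M [  32.8 -143.7]
padl M [ 131.6 -129. ]
{'fx': 310.77281351567353, 'fy': 310.77281351567353, 'cx': 257.91557688505407, 'cy': 193.78109813103663, 'extrinsics': array([[ 0.40010183, -0.88507287, -0.23783301,  0.28921419],
       [-0.91646975, -0.38676513, -0.10244962, -0.4726201 ],
       [-0.00131013,  0.25895704, -0.96588795,  0.38322399],
       [ 0.        ,  0.        ,  0.        ,  1.        ]])}
[ 0.22004993 -0.50380149  0.19824534]
```

```bash
cat >> h.py <<'E'
from scipy.spatial.transform import Rotation as Rt
def plan(tgt,armdir=None):
    "tgt world mm of TCP; armdir = world plan angle the jaw axis must be perpendicular to"
    o=get_obs(); R=Rt.from_euler('xyz',o['eef_rot']).as_matrix(); p=o['ee_pos']*1000
    sh=R.T@(np.array(tgt)-p); out=[sh.round(1)]
    if armdir is not None:
        y=R[:,1]; cur=np.arctan2(y[1],y[0]); des=armdir+np.pi/2
        dw=(des-cur+np.pi/2)%np.pi-np.pi/2
        out.append(round(float(dw*np.sign(R[2,0])),3))
    print('t',round(o['time_s'],2),'tcp',p.round(1),'F',o['force'].round(1),'grip',round(o['grip_width']*1000,1),'q6',o['qpos'][5].round(2)); print('toolx',R[:,0].round(3),'y',R[:,1].round(3),'z',R[:,2].round(3),'shift,spin',out)
E
python3 - <<'E'
from h import *
plan([560,-20,330],.45)
plan([220,-504,330],.45)
E
```

```text
t 0.1 tcp [ 220.  -503.8  198.2] F [ 0.8 -0.4 -0. ] grip 93.9 q6 -0.07
toolx [-0.     0.001 -1.   ] y [ 0.4   -0.916 -0.001] z [-0.916 -0.4   -0.   ] shift,spin [array([-131.4, -307.4, -505.2]), -0.038]
t 0.1 tcp [ 220.  -503.8  198.2] F [ 0.8 -0.4 -0. ] grip 93.9 q6 -0.07
toolx [-0.     0.001 -1.   ] y [ 0.4   -0.916 -0.001] z [-0.916 -0.4   -0.   ] shift,spin [array([-1.318e+02,  0.000e+00,  1.000e-01]), -0.038]
```

```bash
python3 -m handwheel '[[[-45,0,0],0,-1],[[-90,0,0],0,-1],[[-130,-28,-40],-0.04,-1],[[-130,-57,-80],-0.04,-1],[[-130,-85,-121],-0.04,-1]]' 15
python3 -m handwheel '[[[0,-28,-40],0,-1],[[0,-57,-80],0,-1],[[0,-85,-121],0,-1],[[0,-114,-162],0,-1],[[0,-142,-202],0,-1]]'
python3 -m handwheel '[[[0,-28,-40],0,-1],[[0,-57,-80],0,-1],[[0,-85,-121],0,-1],[[0,-111,-161],0,-1],[[0,-111,-161],0,-1]]'
python3 - <<'E'
from h import *
plan([530,0,330],.45)
im,d,info=shot('wrist','w1'); plan([530,0,330],.45)
cv2.imwrite('pics/w1b.png',cv2.resize(im,None,fx=1.56,fy=1.56,interpolation=cv2.INTER_CUBIC))
E
```

```text
time_s: 0.6
ee_pos: [0.2923, -0.3847, 0.3291]
eef_rot: [2.122, 1.57, -0.569]
force: [0.4, 0.0, 0.3]
grip_width: 0.0936
time_s: 1.1
ee_pos: [0.4127, -0.1668, 0.3291]
eef_rot: [2.082, 1.57, -0.609]
force: [1.5, -1.2, -0.4]
grip_width: 0.094
time_s: 1.6
ee_pos: [0.5106, 0.0072, 0.3279]
eef_rot: [-0.76, 1.57, 2.837]
force: [-0.2, -0.5, -0.9]
grip_width: 0.094
t 1.6 tcp [510.6   7.2 327.9] F [-0.2 -0.5 -0.9] grip 94.0 q6 1.06
toolx [-0.001  0.    -1.   ] y [ 0.44  -0.898 -0.001] z [-0.898 -0.44   0.001] shift,spin [array([ -2.1,  15. , -14.2]), 0.005]
t 1.65 tcp [509.8   5.2 328.1] F [ 0.3 -0.8 -0.7] grip 94.1 q6 1.06
toolx [-0.001 -0.    -1.   ] y [ 0.439 -0.899 -0.   ] z [-0.899 -0.439  0.001] shift,spin [array([ -1.9,  13.5, -15.9]), 0.004]
```

View pics/w1b.png

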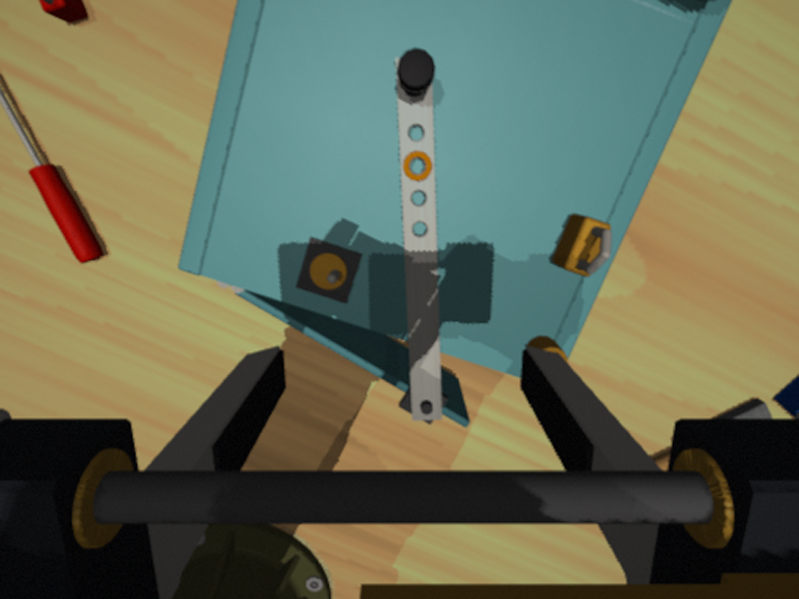

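The wrist view shows the knob at (416,70), the ring at (417,166), and the plate at (329,270) with the peg at about (334,275). All of these are in the 1.56x picture. The arm is settled now, so I'll take another shot for precise measurement.

```bash
python3 - <<'E'
from h import *
im,d,info=shot('wrist','w2'); plan([530,0,330])
hsv=cv2.cvtColor(im,cv2.COLOR_BGR2HSV)
m=((hsv[...,0]>5)&(hsv[...,0]<22)&(hsv[...,1]>150)).astype(np.uint8)
n,l,s,c=cv2.connectedComponentsWithStats(m)
for i in range(1,n):
    if s[i,4]>20 and s[i,1]<230: print(s[i],c[i].round(1),(onplane(info,*c[i],.129)*1000).round(1))
p=cv2.resize(im[145:205,180:240],None,fx=10,fy=10,interpolation=cv2.INTER_CUBIC)
cv2.imwrite('pics/c2.png',cv2.convertScaleAbs(p,alpha=2))
k=(im.max(2)<60).astype(np.uint8);n,l,s,c=cv2.connectedComponentsWithStats(k)
for i in range(1,n):
    if s[i,4]>50 and s[i,1]<230: print('dark',s[i],c[i].round(1),(onplane(info,*c[i],.169)*1000).round(1),(onplane(info,*c[i],.122)*1000).round(1))
E
```

```text
t 1.7 tcp [509.3   3.8 328.4] F [-0.2 -0.2  0.1] grip 94.2 q6 1.05
toolx [-0.001 -0.    -1.   ] y [ 0.437 -0.899  0.   ] z [-0.899 -0.437  0.001] shift,spin [array([ -1.6,  12.4, -16.9])]
[257  96  18  18 147] [265.7 104.3] [587.7  34.2 129. ]
[354 137  35  38 730] [369.3 154.1] [ 590.8 -107.2  129. ]
[197 161  24  23 376] [208.  171.4] [483.4  63.3 129. ]
[337 215  26  15 145] [348.7 220.1] [ 504.7 -128.1  129. ]
dark [ 29   0  25  13 210] [43.5  6.1] [573.9 273.1 169. ] [573.4 305.  122. ]
dark [434   0  17   5  57] [443.    1.4] [750.  -78.5 169. ] [773.5 -94.6 122. ]
dark [253  29  24  32 564] [264.4  44.2] [638.5  62.  169. ] [646.8  65.1 122. ]
dark [ 32 105  33  60 154] [ 49.6 135.2] [454.2 232.3 169. ] [437.3 258.7 122. ]
dark [351 136  22  34 302] [361.6 152.2] [587.5 -83.2 169. ] [ 588.9 -100.   122. ]
dark [188 154  43  39 713] [209.6 171.8] [493.6  59.  169. ] [482.1  61.7 122. ]
dark [ 270  156   46   68 1700] [296.3 184. ] [523.8 -35.2 169. ] [516.5 -45.3 122. ]
dark [ 161  163  109   83 2761] [236.6 204.5] [472.   15.6 169. ] [457.6  12.3 122. ]
dark [    0   214   512   170 45800] [248.3 320.9] [336.6 -64.2 169. ] [303.6 -78.4 122. ]
```

View pics/c2.png

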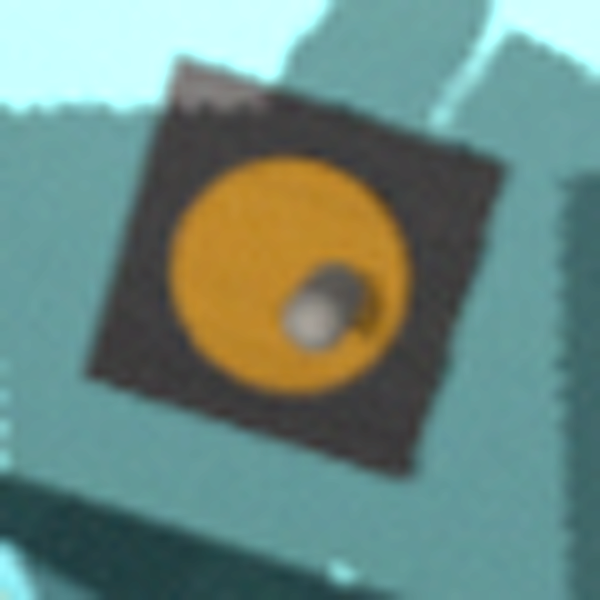

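Crop c2: the disc centre is at (291,275), the peg dome at about (314,317) and its base at about (342,291). The plate corners are (178,58), (508,163), (410,478) and (88,375).

```bash
python3 - <<'E'
from h import *
im,d,info=load('w2')
def c(x,y,z): return (onplane(info,180+x/10-.45,145+y/10-.45,z)*1000).round(1)
P=[c(*q,.122) for q in [(178,58),(508,163),(410,478),(88,375)]]
for q in P: print(q)
print('plate',np.mean(P,0),'sides',[np.linalg.norm(P[i]-P[i-1]).round(1) for i in range(4)])
e=P[0]-P[3]; print('yaw',np.arctan2(e[1],e[0]), np.arctan2(*(P[1]-P[2])[[1,0]]), [np.arctan2(-(v)[0],v[1]) for v in (P[0]-P[1],P[3]-P[2])])
print('disc',c(291,275,.124),'dome',c(316,315,.141),'base',c(342,291,.125))
print('peg from plate', c(316,315,.141)-np.mean(P,0))
hsv=cv2.cvtColor(im,cv2.COLOR_BGR2HSV)
# pivot, knob top
for n,(x,y),z in [('pivot',(427,406),.129),('FL',(180,267),.12),('hinge',(232,288),.12),('knobtop',(416,68),.183)]: print(n,(onplane(info,x/1.5625,y/1.5625,z)*1000).round(1))
E
```

```text
[500.4  86.6 122. ]
[506.5  43.8 122. ]
[463.4  38.  122. ]
[457.7  81.  122. ]
plate [482.    62.35 122.  ] sides [np.float64(43.1), np.float64(43.2), np.float64(43.5), np.float64(43.4)]
yaw 0.13040330788913332 0.13376715242421988 [np.float64(0.14156993652620198), np.float64(0.1317898017919595)]
disc [481.7  62.6 124. ] dome [482.7  56.8 141. ] base [482.9  55.9 125. ]
peg from plate [ 0.7  -5.55 19.  ]
pivot [410.4 -65.2 129. ]
FL [429.5 171.3 120. ]
hinge [431.6 126.6 120. ]
knobtop [637.4  59.8 183. ]
```

```bash
python3 -m handwheel '[[[0,1,-40],-0.15,-1],[[0,2,-80],-0.30,-1],[[15,3,-120],-0.45,-1],[[40,4,-141],-0.60,-1],[[60,4,-141],-0.75,-1]]'
for i in 1; do python3 -m handwheel '[[[0,0,0],-0.15,-1],[[0,0,0],-0.30,-1],[[0,0,0],-0.45,-1],[[0,0,0],-0.60,-1],[[0,0,0],-0.75,-1]]'; done
python3 -m handwheel '[[[0,0,0],-0.15,-1],[[0,0,0],-0.30,-1],[[0,0,0],-0.45,-1],[[0,0,0],-0.60,-1],[[0,0,0],-0.75,-1]]'
python3 -m handwheel '[[[0,0,0],-0.15,-1],[[0,0,0],-0.30,-1],[[0,0,0],-0.45,-1],[[0,0,0],-0.60,-1],[[0,0,0],-0.75,-1]]'
python3 - <<'E'
from h import *
plan([638,62,220],.45)
E
```

```text
time_s: 2.2
ee_pos: [0.6388, 0.061, 0.2657]
eef_rot: [-0.999, 1.568, -2.935]
force: [0.5, 0.4, -0.9]
grip_width: 0.0938
time_s: 2.7
ee_pos: [0.6386, 0.0592, 0.2659]
eef_rot: [-1.712, 1.568, -2.899]
force: [-0.6, 0.2, -0.3]
grip_width: 0.0939
time_s: 3.2
ee_pos: [0.6383, 0.0573, 0.2661]
eef_rot: [-2.424, 1.568, -2.861]
force: [0.5, -0.4, -0.1]
grip_width: 0.0941
time_s: 3.7
ee_pos: [0.638, 0.0554, 0.2664]
eef_rot: [-3.132, 1.568, -2.819]
force: [-0.2, 0.5, 0.7]
grip_width: 0.0937
t 3.7 tcp [638.   55.4 266.4] F [-0.2  0.5  0.7] grip 93.7 q6 -1.85
toolx [-0.003 -0.001 -1.   ] y [-0.308  0.951 -0.   ] z [ 0.951  0.308 -0.003] shift,spin [array([46.4,  6.3,  2.2]), -0.137]
```

```bash
python3 -m handwheel '[[[20,6,2],-0.14,-1],[[45,6,2],-0.14,-1],[[46,6,2],-0.14,-1],[[46,6,2],-0.14,-1],[[46,6,2],-0.14,-1]]'
python3 - <<'E'
from h import *
im,d,info=shot('wrist','w3')
cv2.imwrite('pics/w3b.png',cv2.resize(im,None,fx=1.56,fy=1.56,interpolation=cv2.INTER_CUBIC))
plan([638,62,164],.45)
E
```

```text
time_s: 4.2
ee_pos: [0.6383, 0.061, 0.222]
eef_rot: [-2.828, 1.569, -2.376]
force: [0.8, 0.3, -0.0]
grip_width: 0.0941
t 4.25 tcp [638.3  61.2 222. ] F [-0.7  0.5  0.3] grip 93.7 q6 -1.98
toolx [-0.001 -0.001 -1.   ] y [-0.437  0.899 -0.001] z [ 0.899  0.437 -0.001] shift,spin [array([58. ,  0.9,  0.1]), 0.002]
```

View pics/w3b.png

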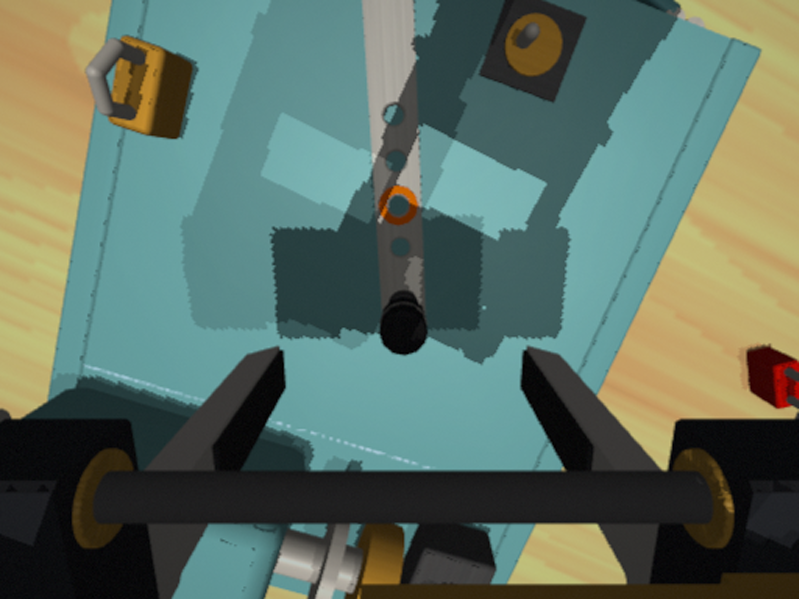

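The knob at (403,328) is centred between the fingers at 284 and 523. The ring (398,205) and the peg (527,36) are also in view. Next I descend and close.

```bash
python3 -m handwheel '[[[25,1,0],0,-1],[[50,1,0],0,-1],[[58,1,0],0,-1],[[58,1,0],0,-1],[[58,1,0],0,-1]]' 15
python3 -m handwheel '[[[0,0,0],0,1],[[0,0,0],0,1],[[0,0,0],0,1],[[0,0,0],0,1],[[0,0,0],0,1]]' 15
python3 -m handwheel '[[[0,0,0],0,1],[[0,0,0],0,1],[[0,0,0],0,1],[[0,0,0],0,1],[[0,0,0],0,1]]' 15
python3 - <<'E'
from h import *
plan([638,62,164],.45)
# geometry of goal
yaw=.13; Rz=np.array([[np.cos(yaw),-np.sin(yaw)],[np.sin(yaw),np.cos(yaw)]])
H=np.array([448.2,9.2])+Rz@[0,120]; peg=np.array([482.5,56.4])
D=np.linalg.norm(peg-H); al=np.arccos((190**2+D**2-200**2)/(380*D)); th=np.arctan2(*(peg-H)[::-1])-al
P=H+190*np.array([np.cos(th),np.sin(th)]); u=(peg-P)/200
print('H',H,'P',P,'dir',np.arctan2(u[1],u[0]),'knob goal',P+258*u)
for r in (0.,.1,.15,.2,.25): print(r,'knob lifted r,z',258*np.cos(r)-43*np.sin(r),126+258*np.sin(r)+43*np.cos(r), 'hole underside',124+2+200*np.sin(r)-2)
E
```

```text
time_s: 4.75
ee_pos: [0.6384, 0.062, 0.1655]
eef_rot: [-1.265, 1.569, -0.813]
force: [0.1, 0.7, -0.6]
grip_width: 0.094
time_s: 5.25
ee_pos: [0.6384, 0.062, 0.1656]
eef_rot: [-1.202, 1.569, -0.75]
force: [0.0, -0.4, -0.6]
grip_width: 0.0575
time_s: 5.75
ee_pos: [0.6384, 0.062, 0.1656]
eef_rot: [-1.233, 1.569, -0.78]
force: [1.4, -0.4, 0.1]
grip_width: 0.0231
t 5.75 tcp [638.4  62.  165.6] F [ 1.4 -0.4  0.1] grip 23.1 q6 -1.98
toolx [ 0.001 -0.001 -1.   ] y [-0.437  0.9   -0.001] z [0.9   0.437 0.   ] shift,spin [array([ 1.6,  0.2, -0.4]), 0.002]
H [432.64390289 128.18742725] P [289.78093042   2.92701411] dir 0.2706573662021846 knob goal [538.38853018  71.90716591]
0.0 knob lifted r,z 258.0 169.0 hole underside 124.0
0.1 knob lifted r,z 252.41823772591704 194.54220060183678 hole underside 143.96668332936562
0.15 knob lifted r,z 248.67709841113412 207.0721945294384 hole underside 153.88762649471985
0.2 knob lifted r,z 244.31439585885272 219.39955019229916 hole underside 163.73386615901225
0.25 knob lifted r,z 239.34103455340184 231.49345562122463 hole underside 173.48079185090458
```

```bash
python3 -m handwheel '[[[-6,0,-0.3],0,1],[[-12,0,-1],0,1],[[-18,0,-2.3],0,1],[[-23,0,-4],0,1],[[-23,0,-4],0,1]]' 15
python3 -m handwheel '[[[-6,0,-1.8],0,1],[[-12,0,-4],0,1],[[-20,-0.5,-7],0,1],[[-20,-0.5,-7],0,1],[[-20,-0.5,-7],0,1]]' 15
python3 - <<'E'
from h import *
plan([527.8,69,207],.27)
im,d,info=shot('wrist','w4')
hsv=cv2.cvtColor(im,cv2.COLOR_BGR2HSV)
m=((hsv[...,0]>5)&(hsv[...,0]<22)&(hsv[...,1]>150)).astype(np.uint8)
n,l,s,c=cv2.connectedComponentsWithStats(m)
for i in range(1,n):
    if s[i,4]>20 and s[i,1]<230: print(s[i],c[i].round(1),(onplane(info,*c[i],.129)*1000).round(1),(onplane(info,*c[i],.163)*1000).round(1))
E
```

```text
time_s: 6.25
ee_pos: [0.635, 0.0602, 0.1897]
eef_rot: [-0.777, 1.568, -0.325]
force: [1.3, 1.1, -1.0]
grip_width: 0.023
time_s: 6.75
ee_pos: [0.6289, 0.0567, 0.21]
eef_rot: [-0.681, 1.567, -0.229]
force: [0.4, 0.1, -1.0]
grip_width: 0.0232
t 6.75 tcp [628.9  56.7 210. ] F [ 0.4  0.1 -1. ] grip 23.2 q6 -1.99
toolx [ 0.003 -0.001 -1.   ] y [-0.437  0.9   -0.002] z [0.9   0.437 0.003] shift,spin [array([  2.7,  55.2, -85.6]), 0.182]
[ 326   18   38   41 1047] [345.2  39. ] [483.5  62.9 129. ] [493.4  58.1 163. ]
[  63   35   55   65 2390] [91.1 69.2] [ 591.3 -108.8  129. ] [587.5 -91.7 163. ]
[240 132  29  30 419] [254.3 146.5] [589.7  35.3 129. ] [586.1  34.  163. ]
```

```bash
python3 - <<'E'
from h import *
im,d,info=load('w4')
E=info['extrinsics']
def w(u,v):
    z=np.median(d[v-1:v+2,u-1:u+2]); return (E[:3,:3]@np.array([(u-info['cx'])/info['fx']*z,(v-info['cy'])/info['fy']*z,z])+E[:3,3])*1000
for u,v in [(242,147),(266,147),(254,134),(250,100),(248,60),(246,20),(345,30)]: print(u,v,w(u,v).round(1))
E
```

```text
242 147 [590.4  26.  162.9]
266 147 [582.6  42.  162.5]
254 134 [578.1  29.9 160.7]
250 100 [557.5  16.7 156.2]
248 60 [533.    3.3 152. ]
246 20 [509.1  -9.9 147.4]
345 30 [482.8  57.6 144.2]
```

```bash
python3 -m handwheel '[[[0,5.5,-8.5],0,1],[[0,11,-17],0,1],[[0,16.5,-25.5],0,1],[[0,22,-34],0,1],[[0,27,-42],0,1]]' 20
python3 - <<'E'
from h import *
plan([527.8,69,210],.27)
E
```

```text
time_s: 7.3
ee_pos: [0.5789, 0.0628, 0.2093]
eef_rot: [-0.686, 1.568, -0.234]
force: [2.3, 0.9, 1.4]
grip_width: 0.0234
t 7.3 tcp [578.9  62.8 209.3] F [2.3 0.9 1.4] grip 23.4 q6 -1.98
toolx [ 0.003 -0.001 -1.   ] y [-0.437  0.9   -0.002] z [0.9   0.437 0.002] shift,spin [array([ -0.8,  27.9, -43.3]), 0.182]
```

```bash
python3 -m handwheel '[[[-1,5.5,-8.5],0.04,1],[[-1,11,-17],0.08,1],[[-1,16.5,-25.5],0.12,1],[[-1,22,-34],0.16,1],[[-1,28,-43],0.18,1]]' 20
python3 -m handwheel '[[[0,0,0],0,1],[[0,0,0],0,1],[[0,0,0],0,1],[[0,0,0],0,1],[[0,0,0],0,1]]' 20
python3 - <<'E'
from h import *
plan([527.8,69,210],.27)
im,d,info=shot('wrist','w5')
cv2.imwrite('pics/w5b.png',cv2.resize(im,None,fx=1.56,fy=1.56,interpolation=cv2.INTER_CUBIC))
hsv=cv2.cvtColor(im,cv2.COLOR_BGR2HSV)
m=((hsv[...,0]>5)&(hsv[...,0]<22)&(hsv[...,1]>150)).astype(np.uint8)
n,l,s,c=cv2.connectedComponentsWithStats(m)
for i in range(1,n):
    if s[i,4]>20 and s[i,1]<230: print(s[i],c[i].round(1),(onplane(info,*c[i],.163)*1000).round(1))
E
```

```text
time_s: 7.8
ee_pos: [0.528, 0.0694, 0.2104]
eef_rot: [-0.362, 1.566, -0.091]
force: [5.2, 1.2, 0.9]
grip_width: 0.0231
time_s: 8.3
ee_pos: [0.5282, 0.0694, 0.2103]
eef_rot: [-0.352, 1.566, -0.081]
force: [3.0, 0.4, -0.1]
grip_width: 0.0232
t 8.3 tcp [528.2  69.4 210.3] F [ 3.   0.4 -0.1] grip 23.2 q6 -1.78
toolx [ 0.004 -0.    -1.   ] y [-0.268  0.964 -0.002] z [0.964 0.268 0.004] shift,spin [array([ 0.3, -0.3, -0.5]), 0.001]
[   1   81   56   37 1055] [ 35.3 100.2] [ 491.9 -104.8  163. ]
[242 132  29  30 418] [256.3 146.6] [481.5  56.4 163. ]
[275 135   7  22 119] [277.5 144.5] [475.8  71.1 163. ]
[250 142  14  12  63] [255.2 149.3] [483.7  56.1 163. ]
[  20  187   49   57 2132] [ 46.1 214.2] [576.9 -89.1 163. ]
```

View pics/w5b.png

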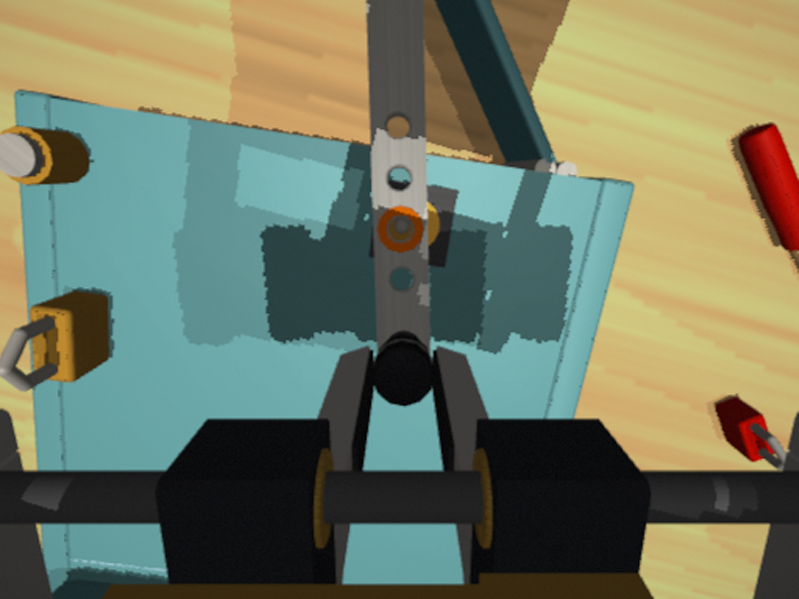

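The peg shows through the ringed hole at (402,228), and the door is open. I'll lower to just above the peg top and look again.

```bash
python3 -m handwheel '[[[4,0,0.5],0,1],[[8,0,1.5],0,1],[[11,0,2.5],0,1],[[11,0,2.5],0,1],[[11,0,2.5],0,1]]' 20
python3 - <<'E'
from h import *
plan([527.8,69,199],.27)
im,d,info=shot('wrist','w6')
hsv=cv2.cvtColor(im,cv2.COLOR_BGR2HSV)
m=((hsv[...,0]>5)&(hsv[...,0]<22)&(hsv[...,1]>150)).astype(np.uint8)
n,l,s,c=cv2.connectedComponentsWithStats(m)
E=info['extrinsics']
for i in range(1,n):
    if s[i,4]>200 and 220<s[i,0]<270:
        print(s[i],c[i].round(1)); x,y,w,h=s[i,:4]
        mm=(l==i); ds=d[mm]; print('depth',np.median(ds)); 
        cnt=max(cv2.findContours(mm.astype(np.uint8),cv2.RETR_EXTERNAL,cv2.CHAIN_APPROX_NONE)[0],key=len); el=cv2.fitEllipse(cnt);print('ellipse',el)
        u,v=el[0]
        zz=np.median(ds[ds>0]); p=(E[:3,:3]@np.array([(u-info['cx'])/info['fx']*zz,(v-info['cy'])/info['fy']*zz,zz])+E[:3,3])*1000; print('ring top',p.round(1))
        cv2.imwrite('pics/c6.png',cv2.convertScaleAbs(cv2.resize(im[y-5:y+35,x-5:x+35],None,fx=14,fy=14,interpolation=cv2.INTER_CUBIC),alpha=2.2)); print('off',x-5,y-5)
E
```

```text
time_s: 8.85
ee_pos: [0.5305, 0.0701, 0.1992]
eef_rot: [-0.377, 1.567, -0.106]
force: [2.7, 2.0, -0.2]
grip_width: 0.023
t 8.85 tcp [530.5  70.1 199.2] F [ 2.7  2.  -0.2] grip 23.0 q6 -1.78
toolx [ 0.004 -0.    -1.   ] y [-0.268  0.964 -0.001] z [0.964 0.268 0.004] shift,spin [array([ 0.2, -0.3, -2.9]), 0.001]
[243 129  30  30 431] [257.1 143.4]
depth 0.22774313
ellipse ((257.1177673339844, 143.44647216796875), (28.382604598999023, 29.02145767211914), 162.55435180664062)
ring top [481.2  56.9 154.4]
off 238 124
```

View pics/c6.png

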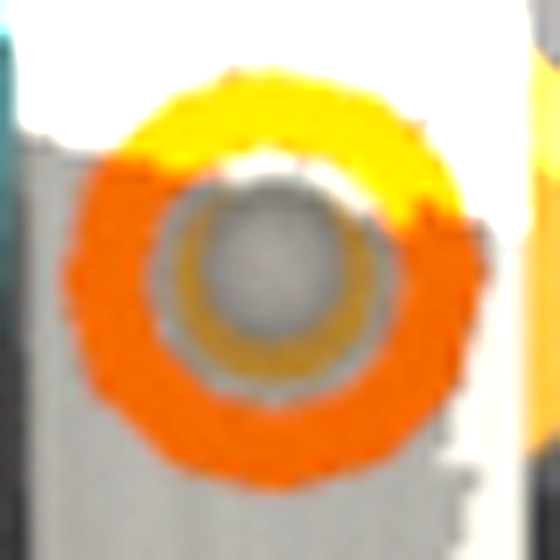

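Picture 8: the ring centre is at (275,280) in the crop and the peg dome at (272,258).

```bash
python3 - <<'E'
from h import *
im,d,info=load('w6')
for z in (.141,.144): print((onplane(info,257.0,142.0,z)*1000).round(1))
E=info['extrinsics'];print(E[:3,3]*1000)
u,v=257,142; z=d[v,u]; print(((E[:3,:3]@np.array([(u-info['cx'])/info['fx']*z,(v-info['cy'])/info['fy']*z,z])+E[:3,3])*1000).round(1))
E
```

```text
[481.5  56.9 141. ]
[481.2  56.8 144. ]
[457.83200967  51.36945368 383.8907483 ]
[481.2  56.8 143.8]
```

The hole's mid-thickness centre is over the peg to within about 0.3 mm. I'll lower slowly, keeping it centred, and watch the force.

```bash
python3 -m handwheel '[[[2,0,0.4],0,1],[[4,0,0.7],0,1],[[6,0,1.1],0,1],[[8,0,1.5],0,1],[[8,0,1.5],0,1]]' 15
python3 - <<'E'
from h import *
for i in range(1): plan([536,71.7,166.6])
E
python3 -m handwheel '[[[1.5,0,0.3],0,1],[[3,0,0.5],0,1],[[4.5,0,0.8],0,1],[[6,0,1.1],0,1],[[6,0,1.1],0,1]]' 15
python3 - <<'E'
from h import *
for i in range(1): plan([536,71.7,166.6])
im,d,info=shot('wrist','w7')
hsv=cv2.cvtColor(im,cv2.COLOR_BGR2HSV)
m=((hsv[...,0]>5)&(hsv[...,0]<22)&(hsv[...,1]>150)).astype(np.uint8)
n,l,s,c=cv2.connectedComponentsWithStats(m)
E=info['extrinsics']
for i in range(1,n):
    if s[i,4]>200 and 220<s[i,0]<270:
        u,v=c[i]; zz=np.median(d[l==i]); p=(E[:3,:3]@np.array([(u-info['cx'])/info['fx']*zz,(v-info['cy'])/info['fy']*zz,zz])+E[:3,3])*1000; print('ring top',p.round(1))
        x,y=s[i,:2]; cv2.imwrite('pics/c7.png',cv2.convertScaleAbs(cv2.resize(im[y-5:y+35,x-5:x+35],None,fx=14,fy=14,interpolation=cv2.INTER_CUBIC),alpha=2.2)); print('off',x-5,y-5)
E
```

```text
time_s: 9.4
ee_pos: [0.532, 0.0704, 0.191]
eef_rot: [-0.394, 1.567, -0.123]
force: [4.1, 1.6, -0.5]
grip_width: 0.0234
t 9.4 tcp [532.   70.4 191. ] F [ 4.1  1.6 -0.5] grip 23.4 q6 -1.78
toolx [ 0.004 -0.    -1.   ] y [-0.268  0.964 -0.001] z [0.964 0.268 0.003] shift,spin [array([24.4,  0.2,  4.2])]
time_s: 9.9
ee_pos: [0.533, 0.0707, 0.1847]
eef_rot: [-0.413, 1.567, -0.143]
force: [3.8, 0.5, 0.5]
grip_width: 0.0237
t 9.9 tcp [533.   70.7 184.7] F [3.8 0.5 0.5] grip 23.7 q6 -1.78
toolx [ 0.003 -0.    -1.   ] y [-0.268  0.964 -0.001] z [0.964 0.268 0.003] shift,spin [array([18.2,  0.2,  3.1])]
ring top [480.8  57.5 143.6]
off 238 120
```

View pics/c7.png

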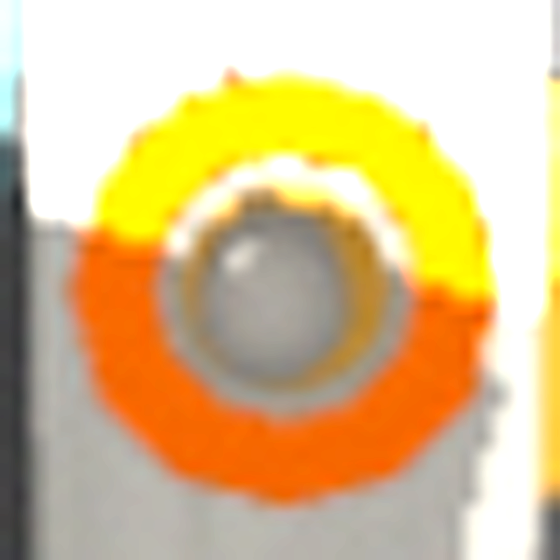

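Picture 9: the peg, at (275,295), is inside the hole centred at (285,288). The underside is below the peg top and the peg is 0.5 mm off centre. I'll trim slightly and keep lowering.

```bash
python3 -m handwheel '[[[1.5,-0.3,0.5],0,1],[[3,-0.4,0.8],0,1],[[4.5,-0.4,1.2],0,1],[[6,-0.4,1.4],0,1],[[7,-0.4,1.5],0,1]]' 15
python3 -m handwheel '[[[1.5,0,0.3],0,1],[[3,0,0.5],0,1],[[4.5,0,0.8],0,1],[[6,0,1.1],0,1],[[6,0,1.1],0,1]]' 15
python3 - <<'E'
from h import *
plan([536,71.7,166.6])
im,d,info=shot('wrist','w8')
hsv=cv2.cvtColor(im,cv2.COLOR_BGR2HSV)
m=((hsv[...,0]>5)&(hsv[...,0]<22)&(hsv[...,1]>150)).astype(np.uint8)
n,l,s,c=cv2.connectedComponentsWithStats(m)
E=info['extrinsics']
for i in range(1,n):
    if s[i,4]>150 and 220<s[i,0]<270:
        u,v=c[i]; zz=np.median(d[l==i]); p=(E[:3,:3]@np.array([(u-info['cx'])/info['fx']*zz,(v-info['cy'])/info['fy']*zz,zz])+E[:3,3])*1000; print('ring top',s[i],p.round(1))
E
```

```text
time_s: 10.45
ee_pos: [0.5346, 0.0707, 0.1777]
eef_rot: [-0.425, 1.568, -0.154]
force: [2.9, 1.1, 0.2]
grip_width: 0.0235
time_s: 10.95
ee_pos: [0.5356, 0.0711, 0.1715]
eef_rot: [-0.44, 1.568, -0.169]
force: [3.4, 0.2, 0.4]
grip_width: 0.0236
t 10.95 tcp [535.6  71.1 171.5] F [3.4 0.2 0.4] grip 23.6 q6 -1.78
toolx [ 0.003 -0.001 -1.   ] y [-0.268  0.964 -0.001] z [0.964 0.268 0.003] shift,spin [array([4.9, 0.5, 0.5])]
ring top [243 122  31  32 489] [481.   57.2 132.7]
```

```bash
python3 -m handwheel '[[[1,0,0.2],0,1],[[2,0,0.4],0,1],[[3,0,0.6],0,1],[[4,0,0.8],0,1],[[5,0,0.9],0,1]]' 15
python3 -m handwheel '[[[0,0,0.3],0,1],[[0,0,0.6],0,1],[[0,0,0.9],0,1],[[0,0,1.2],0,1],[[0,0,1.2],0,1]]' 15
python3 - <<'E'
from h import *
plan([536,71.7,166.6])
im,d,info=shot('wrist','w9')
hsv=cv2.cvtColor(im,cv2.COLOR_BGR2HSV)
m=((hsv[...,0]>5)&(hsv[...,0]<22)&(hsv[...,1]>150)).astype(np.uint8)
n,l,s,c=cv2.connectedComponentsWithStats(m)
E=info['extrinsics']
for i in range(1,n):
    if s[i,4]>150 and 220<s[i,0]<270:
        u,v=c[i]; zz=np.median(d[l==i]); p=(E[:3,:3]@np.array([(u-info['cx'])/info['fx']*zz,(v-info['cy'])/info['fy']*zz,zz])+E[:3,3])*1000; print('ring top',s[i],p.round(1))
E
```

```text
time_s: 11.5
ee_pos: [0.5365, 0.0713, 0.1665]
eef_rot: [-0.432, 1.568, -0.162]
force: [2.4, 0.5, -0.9]
grip_width: 0.0235
time_s: 12.0
ee_pos: [0.5377, 0.0716, 0.1665]
eef_rot: [-0.421, 1.568, -0.15]
force: [2.4, 0.8, 1.0]
grip_width: 0.0233
t 12.0 tcp [537.7  71.6 166.5] F [2.4 0.8 1. ] grip 23.3 q6 -1.78
toolx [ 0.003 -0.    -1.   ] y [-0.268  0.964 -0.001] z [0.964 0.268 0.003] shift,spin [array([-0.1,  0.5, -1.6])]
ring top [242 121  31  32 475] [483.   56.9 130.1]
```

```bash
python3 -m handwheel '[[[0.5,0,0],0,1],[[1,0,0],0,1],[[1.5,0,0.2],0,1],[[1.5,0,0.4],0,1],[[1.5,0,0.4],0,1]]' 15
python3 - <<'E'
from h import *
plan([536,71.7,166.6])
im,d,info=shot('wrist','w10')
cv2.imwrite('pics/c10.png',cv2.convertScaleAbs(cv2.resize(im[40:210,180:340],None,fx=3.5,fy=3.5,interpolation=cv2.INTER_CUBIC),alpha=1.7))
hsv=cv2.cvtColor(im,cv2.COLOR_BGR2HSV)
m=((hsv[...,0]>5)&(hsv[...,0]<22)&(hsv[...,1]>150)).astype(np.uint8)
n,l,s,c=cv2.connectedComponentsWithStats(m)
E=info['extrinsics']
def w(u,v,zz): return ((E[:3,:3]@np.array([(u-info['cx'])/info['fx']*zz,(v-info['cy'])/info['fy']*zz,zz])+E[:3,3])*1000).round(1)
for i in range(1,n):
    if s[i,4]>150 and 220<s[i,0]<270:
        u,v=c[i]; print('ring top',s[i],w(u,v,np.median(d[l==i])))
for u,v in [(256,110),(256,80),(256,40),(256,10),(300,100)]: print(u,v,w(u,v,d[v,u]))
E
```

```text
time_s: 12.55
ee_pos: [0.5381, 0.0717, 0.165]
eef_rot: [-0.444, 1.568, -0.173]
force: [1.6, -0.5, 0.9]
grip_width: 0.0234
t 12.55 tcp [538.1  71.7 165. ] F [ 1.6 -0.5  0.9] grip 23.4 q6 -1.78
toolx [ 0.003 -0.001 -1.   ] y [-0.268  0.964 -0.001] z [0.964 0.268 0.003] shift,spin [array([-1.6,  0.6, -2. ])]
ring top [242 121  31  32 480] [483.1  56.9 129.8]
256 110 [466.   51.6 128.3]
256 80 [447.3  46.4 128.5]
256 40 [424.1  40.  130.8]
256 10 [407.2  35.3 129.8]
300 100 [451.1  79.7 119.8]
```

View pics/c10.png

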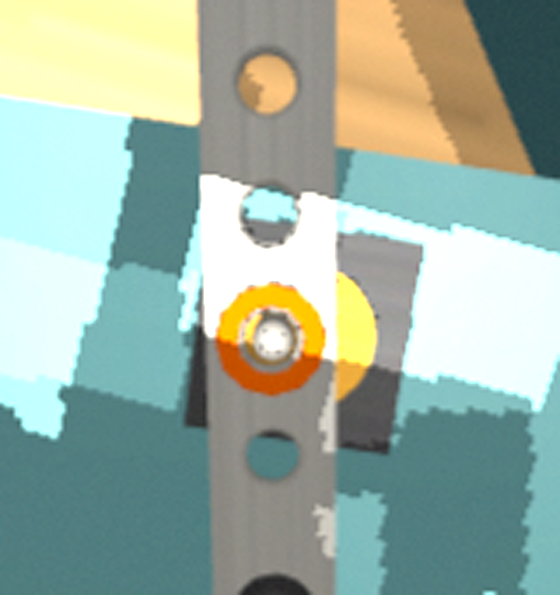

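Picture 10: the peg stands in the orange-ringed hole at (272,338) and the arm lies level, with its top at about 129 mm along its length. I'll release and retreat.

```bash
python3 -m handwheel '[[[0,0,0],0,-1],[[0,0,0],0,-1],[[0,0,0],0,-1],[[0,0,0],0,-1],[[0,0,0],0,-1]]'
python3 -m handwheel '[[[0,0,0],0,-1],[[0,0,0],0,-1],[[0,0,0],0,-1],[[-15,0,0],0,-1],[[-30,0,0],0,-1]]'
python3 -m handwheel '[[[-25,0,0],0,-1],[[-55,0,0],0,-1],[[-85,0,0],0,-1],[[-85,0,0],0,-1],[[-85,0,0],0,-1]]'
python3 - <<'E'
from h import *
plan([536,71.7,166.6])
im,d,info=shot('wrist','w11'); shot('top','top1')
cv2.imwrite('pics/w11b.png',cv2.convertScaleAbs(cv2.resize(im,None,fx=1.56,fy=1.56,interpolation=cv2.INTER_CUBIC),alpha=1.4))
hsv=cv2.cvtColor(im,cv2.COLOR_BGR2HSV)
m=((hsv[...,0]>5)&(hsv[...,0]<22)&(hsv[...,1]>150)).astype(np.uint8)
n,l,s,c=cv2.connectedComponentsWithStats(m)
E=info['extrinsics']
def w(u,v,zz): return ((E[:3,:3]@np.array([(u-info['cx'])/info['fx']*zz,(v-info['cy'])/info['fy']*zz,zz])+E[:3,3])*1000).round(1)
for i in range(1,n):
    if s[i,4]>60: u,v=c[i]; print(s[i],w(u,v,np.median(d[l==i])))
E
```

```text
time_s: 13.1
ee_pos: [0.538, 0.0717, 0.165]
eef_rot: [-0.453, 1.568, -0.182]
force: [0.1, 0.1, 0.7]
grip_width: 0.06
time_s: 13.6
ee_pos: [0.5377, 0.0717, 0.1951]
eef_rot: [-0.547, 1.569, -0.276]
force: [0.6, 0.2, 0.3]
grip_width: 0.0936
time_s: 14.1
ee_pos: [0.5376, 0.0718, 0.2801]
eef_rot: [-0.498, 1.568, -0.227]
force: [-0.1, -0.7, 0.3]
grip_width: 0.094
t 14.1 tcp [537.6  71.8 280.1] F [-0.1 -0.7  0.3] grip 94.0 q6 -1.78
toolx [ 0.003 -0.001 -1.   ] y [-0.268  0.964 -0.001] z [0.964 0.268 0.002] shift,spin [array([113.4,   0.5,  -1.8])]
[ 57  77  40  29 544] [ 495.7 -119.4  142. ]
[247 119  21  21 205] [483.7  57.3 129.6]
[  69  164   35   44 1196] [585.  -97.9 150.3]
[  46  287   40   65 1175] [524.9  20.3 400.4]
[ 431  287   40   65 1188] [499.4 111.7 400.5]
[ 229  365  283   19 3085] [512.2  93.7 410. ]
```

View pics/w11b.png

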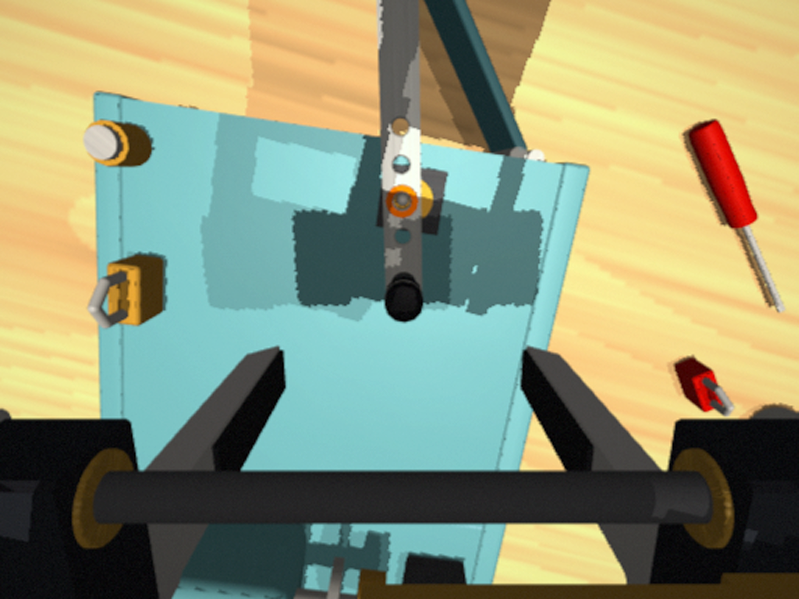

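Picture 11: the arm lies flat with the ringed hole (401,201) over the peg. The door is held open, the gripper is clear, and the other things are in place.

```bash
python3 -c "
from station import *
print(hand_in())"
```

```text
the job is handed in; nothing more can be done
None
```

The swarf door is propped open: the stay arm lies flat with the peg through the orange-ringed hole, and the gripper has let go and is clear. I handed the job in at about 14 s of the 64 s allowed.

- **How it went:** I gripped the knob and lifted the arm about 0.17 rad. I then drew it towards the robot, which opened the door to about 1 rad. I lined the ringed hole up with the peg in the wrist camera and lowered it in small steps, correcting about 0.5 mm of offset on the way down. Before letting go, I eased the door's spring load onto the peg.
- **Forces:** the wrist force readings I took stayed at or below about 5.5 N. They showed no sign of the arm being forced down or sideways on the peg.
- **Last checks:** after release, the ring's top face was at 129.6 mm, against 129 mm expected for a level arm. The ring had moved about 0.6 mm as the arm settled onto the peg, and the door stayed open.
- **Other things:** the deck padlock and lock cylinder look unmoved in the last picture. The screwdriver and red padlock also look undisturbed, but I only judged those by eye. I did not check the brush, tray and tin again; the robot never went near them.

No check failed or disagreed beyond the roughly 2 mm camera calibration.

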